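# Make up the cruet carrier for the table

## Robot

A 7-joint arm with a two-finger parallel gripper is mounted at the origin on a cart in front of the work surface, level with it; the furniture and walls round the work are solid. World frame = base frame: x ahead of the robot, y to its left, z up, the work surface at z = 0. Lengths are in mm, angles in rad, forces in N, time in s.
With the tool pointing down it reaches from about 400 to 925 mm from the base axis. Payload 5.6 kg.
Tool frame: the origin (TCP) lies midway between the tips of the shut fingers; the grasp point (between the pads) lies 19 mm behind it; z points along the fingers, y is the line along which they close (so a half turn about z gives the same grasp; the last joint's range is limited). The gripper opens to 85 mm and grips with 20 to 120 N. Pads are 22 mm wide; open, the fingers measure 114 mm over their backs; the gripper's body (76 mm by 85 mm) begins 54 mm behind the grasp point. The pads swing forward as they close: fully open they stand 13 mm farther back than shut.
Start: joints at [1.165, 0.468, -0.012, 1.603, 0.006, 1.071, -0.056], TCP at [230.641, -607.711, 231.29] pointing down, gripper open.
Joint ranges: [-2.53, 2.53], [-0.31, 2.02], [-1.57, 1.55], [0.28, 2.44], [-1.29, 4.43], [0.15, 1.84], [-2.92, 2.92]. Speed limits (rad/s): [2.57, 2.57, 3.14, 3.14, 3.14, 3.14, 3.14].

## Interface

Orientations are given as a unit quaternion [w, x, y, z].
In Python, from plant import r gives the robot as it stands.
- The arm moves only by the shell command python3 -m pendant 'ROWS' [FORCE]. ROWS is JSON, a list of rows, each a list of 3 entries, a list of its own where there are three numbers: the shift along the tool's x, y, z in mm, then the turn about the tool's z in rad, then the opening, from 0 (shut) to 1 (fully open). A call has 1 to 20 rows; each row is the pose to reach, as a shift and turn from the pose commanded when the call began, along the tool's axes at that moment; what a row does not reach only later rows make up. A row lasts 1/8 s, in which the tool goes at most 62.5 mm and 10.7 degrees, less where a joint would pass 70% of its speed; a pose out of reach is approached as far as the arm can. A call with a gripper value outside its range is refused whole. The fingers move at their own pace and stop on an object; FORCE is the grip in N (left out, the last holds). Time passes only in rows, so rows that repeat a pose let the fingers close. It gives the time, the measured TCP pose, the force, the opening and the grip force at its end, in the units of the state.
- r.read_state(): the state, without advancing time (a new reading comes with each control period).
- r.get_image(name): name is "side" or "top"; returns the picture (420x560x3 uint8, red, green, blue); there is no depth.
- r.camera_params(name): a dict with "fx", "fy", "cx", "cy" (pixels), "eye" and "orientation" of the camera in the world. Camera axes: x right, y up, looking along -z (the intrinsics and any distortion apply to the point x, -y, -z); pixel columns grow to the right and rows downward; lengths in mm; the calibration is good to about 2 mm. A picture is of the moment at which its call begins. camera_params takes no time and is no camera call.
- r.close_job(): hands the job in; it is judged then, once.
The state is a dict: "t": time; "q": joint angles; "qd": joint speeds; "joint_torque": joint torques, N m; "ee_pos": TCP position; "ee_rot": TCP orientation; "contact_force": force on the tool from outside, world axes, zero at the start; "ft_torque": the same for the moment, N m; "grip_width": finger opening in mm; "grasp_force": force on a finger pad.
Only numpy, scipy, OpenCV 4.12 (cv2) and the standard library are available. Lean on these libraries where they do the work, as an engineer would, in place of code of your own. Each camera call takes 0.05 s, during which the arm holds its last target. There are 200 camera calls.

## Task

Make up the wooden cruet carrier for the table: the salt shaker belongs in the deep wide pot, the mustard jar in the low wide pot, the slim spice jar in the narrow pot, and the stoppered glass cruet on the flat drip saucer. Each must stand upright on the bottom of its holder; carry them upright and set them down gently, without dropping them. Leave the small tin and the tall black-lidded jar standing where they are.

Things in the scene. Friction and masses are not known exactly. Their poses are not given: they have to be found in the camera images.
- salt: salt shaker: light plastic body 63 mm across with a round blue cap 67 mm across, 136 mm high (cap side from 104 to 132 mm above the underside, upright; grip there). About 0.4 kg. Origin: centre of the underside, z up along its axis. Loose.
- mustard: mustard jar: squat glass jar of pale mustard, body 72 mm across, 102 mm high, with a grey round lid 66 mm across at 91 to 102 mm above the underside (the jar is 68 mm across just below the lid and can be gripped there with the lid). About 0.5 kg. Origin: centre of the underside, z up along its axis. Loose.
- spice: slim glass spice jar, 44 mm across, 109 mm high, plain round lid 44 mm across from 88 to 109 mm above the underside. About 0.11 kg. Origin: centre of the underside, z up along its axis. Loose.
- oil_cruet: small clear glass cruet, a round-bellied flask 75 mm across and 107 mm high; its neck and stopper, about 24 mm across, stand from 80 to 107 mm above the underside (grip there, the belly flares out below). About 0.19 kg. Origin: centre of the underside, z up along its axis. Loose.
- tin: small food tin with a printed label, 57 mm across and only 72 mm high, metal top; does not belong in the carrier, stays where it stands. Origin: centre of the underside, z up along its axis. Loose.
- sugar: tall light-grey ribbed plastic jar with a black lid, 72 mm across, 195 mm high; does not belong in the carrier, stays where it stands. Origin: centre of the underside, z up along its axis. Loose.
- deep_pot: deep wide white pot for the salt shaker: round, bore 80 mm, outside 90 mm, 70 mm high, bottom 5 mm thick. Fixed; stands in any of the four cells (108 mm apart) of a square wooden carrier, 230 mm wide, walls 34 mm high. Origin: centre of its underside, 8 mm above the worktop, z up; its x and y axes run along the carrier's walls, towards the neighbouring holders.
- low_pot: low wide white pot for the mustard jar: round, bore 84 mm, outside 94 mm, 32 mm high, bottom 5 mm thick. Fixed; stands in any of the four cells (108 mm apart) of a square wooden carrier, 230 mm wide, walls 34 mm high. Origin: centre of its underside, 8 mm above the worktop, z up; its x and y axes run along the carrier's walls, towards the neighbouring holders.
- narrow_pot: narrow white pot for the slim spice jar: round, bore 62 mm, outside 72 mm, 50 mm high, bottom 5 mm thick. Fixed; stands in any of the four cells (108 mm apart) of a square wooden carrier, 230 mm wide, walls 34 mm high. Origin: centre of its underside, 8 mm above the worktop, z up; its x and y axes run along the carrier's walls, towards the neighbouring holders.
- saucer: flat white drip saucer for the glass cruet: 85 mm inside at the bottom, 92 at the rim (99 outside), 12 mm high, bottom 5 mm thick. Fixed; stands in any of the four cells (108 mm apart) of a square wooden carrier, 230 mm wide, walls 34 mm high. Origin: centre of its underside, 8 mm above the worktop, z up; its x and y axes run along the carrier's walls, towards the neighbouring holders.

How it is judged (in metres and radians):
At the end, for the whole second after the job is handed in: Each of the four within 12 mm of its own holder's centre, standing on its bottom (underside less than 10 mm above the holder's underside), within 0.1 rad of upright, at rest; small tin and tall black-lidded jar upright, within 30 mm of where they stood (horizontal distance between salt and deep_pot below 0.012 m and z of salt in the frame of deep_pot between 0 and 0.01 m and angle between each of salt, mustard, spice, oil_cruet, tin, sugar's own z axis and vertical below 0.1 rad and linear speed of each of salt, mustard, spice, oil_cruet, tin, sugar below 0.02 m/s and angular speed of each of salt, mustard, spice, oil_cruet below 0.2 rad/s and horizontal distance between mustard and low_pot below 0.012 m and z of mustard in the frame of low_pot between 0 and 0.01 m and horizontal distance between spice and narrow_pot below 0.012 m and z of spice in the frame of narrow_pot between 0 and 0.01 m and horizontal distance between oil_cruet and saucer below 0.012 m and z of oil_cruet in the frame of saucer between 0 and 0.01 m and distance of each of tin, sugar from where it was at the start of the episode below 0.03 m); the robot touches nothing.
It fails at once if one of the things or jars was tipped over (angle between any of salt, mustard, spice, oil_cruet, sugar, tin's own z axis and vertical above 0.6 rad).
It fails at once if the small tin or the tall jar was pushed away from where it stood (distance of any of tin, sugar from where it was at the start of the episode above 0.05 m).
It fails at once if a thing was slammed into its holder (contact force between salt and deep_pot above 60 N or contact force between mustard and low_pot above 60 N or contact force between spice and narrow_pot above 60 N or contact force between oil_cruet and saucer above 60 N).
It fails at once if a thing was let go over its holder, more than 20 mm above the holder's bottom ((contact force between the fingers and salt below 0.05 N and z of salt in the frame of deep_pot above 0.025 m and horizontal distance between salt and deep_pot below 0.04 m) or (contact force between the fingers and mustard below 0.05 N and z of mustard in the frame of low_pot above 0.025 m and horizontal distance between mustard and low_pot below 0.04 m) or (contact force between the fingers and spice below 0.05 N and z of spice in the frame of narrow_pot above 0.025 m and horizontal distance between spice and narrow_pot below 0.04 m) or (contact force between the fingers and oil_cruet below 0.05 N and z of oil_cruet in the frame of saucer above 0.025 m and horizontal distance between oil_cruet and saucer below 0.04 m)).
It also fails if it takes over 112 s, if anything falls off the work surface, if the arm or the gripper's body presses on something with over 40 N, if the wrist force passes 120 N, or if a joint passes its speed limit or range.

## Working session

There is one attempt and no reset: what is moved stays moved. The work goes in short steps, Python scripts to look and compute and a shell command to move; the robot and the scene stay as the last step left them, time stands still between calls to the robot, and variables do not carry over. Pictures are saved under pics/ and viewed, at most 14 in all, crops included, and the job is handed in when it is done.

```bash
ls; mkdir -p pics; python3 - <<'E'
from plant import r
import cv2
for n in("top","side"):
    im=r.get_image(n); cv2.imwrite(f"pics/{n}0.png",im[:,:,::-1]); print(n,r.camera_params(n))
s=r.read_state(); print(s)
E
```

```text
pics
top {'fx': 500.37297937217227, 'fy': 500.37297937217227, 'cx': 276.202770268721, 'cy': 214.6539453069515, 'eye': array([ 392.26116807,   64.56628071, 1344.74378976]), 'orientation': array([-0.6985879 , -0.05487722,  0.05903316,  0.71097013])}
side {'fx': 452.8722588261804, 'fy': 452.8722588261804, 'cx': 275.8271545365542, 'cy': 207.20623575395717, 'eye': array([217.33898831, 721.3091113 , 740.18020544]), 'orientation': array([-0.2341137 , -0.11282678,  0.39766431,  0.87995681])}
{'t': 0.1, 'q': array([ 1.16498411,  0.46832183, -0.01156803,  1.60355009,  0.00599334,
        1.07141392, -0.05630431]), 'qd': array([ 0.00013237, -0.00209201,  0.00023832, -0.00131924,  0.00059666,
        0.00058869,  0.00069675]), 'joint_torque': array([ 8.17748132e-04, -5.33522308e+01,  2.15969497e-02, -2.51966590e+01,
        1.15426281e-02,  4.32429020e-03,  2.87629760e-06]), 'ee_pos': array([ 230.42400112, -607.23367411,  230.40466561]), 'ee_rot': array([-8.01940134e-04,  9.83599929e-01,  1.80362110e-01, -2.12294950e-04]), 'contact_force': array([0.95356776, 0.03322875, 0.2032489 ]), 'ft_torque': array([-0.00927027, -0.04904803, -0.01728098]), 'grasp_force': 0.0, 'grip_width': 85.54552831788233}
```

View pics/top0.png

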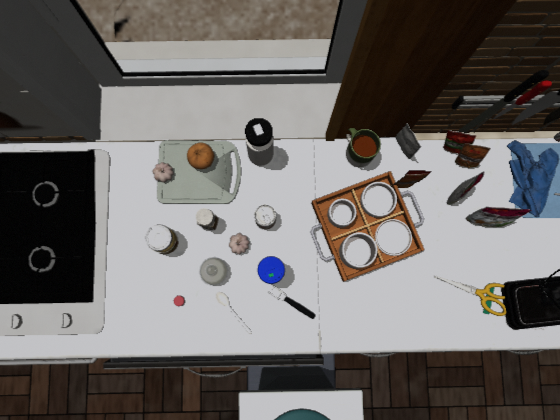

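View pics/side0.png

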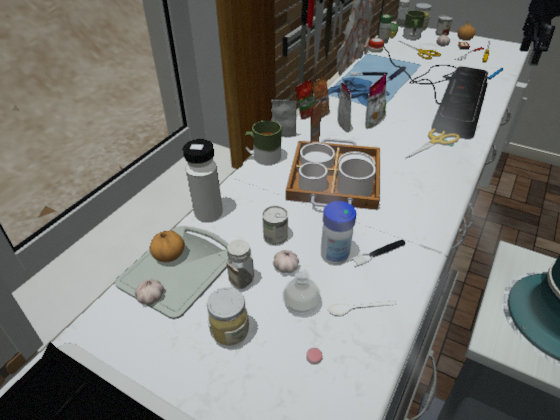

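The top view shows salt (271,270), cruet (213,270), tin (265,216), spice (207,218), mustard (161,239) and sugar (260,140). The holders are at about (342,212), (379,199), (359,250) and (394,237). I'll zoom in to tell the holders apart and measure.

```bash
python3 - <<'E'
import cv2,numpy as np
t=cv2.imread("pics/top0.png");s=cv2.imread("pics/side0.png")
a=cv2.resize(t[165:285,140:430],None,fx=2.75,fy=2.75,interpolation=cv2.INTER_CUBIC)
b=cv2.resize(s[125:215,270:400],None,fx=2.75,fy=2.75,interpolation=cv2.INTER_CUBIC)
c=np.zeros((a.shape[0]+b.shape[0],a.shape[1],3),np.uint8);c[:a.shape[0]]=a;c[a.shape[0]:,:b.shape[1]]=b
b2=cv2.resize(s[195:350,195:360],(b.shape[1],b.shape[0]*165//130*0+b.shape[0]),interpolation=cv2.INTER_CUBIC)
c[a.shape[0]:,b.shape[1]+10:b.shape[1]*2+10]=b2
print(c.shape);cv2.imwrite("pics/z.png",c)
E
```

```text
(578, 798, 3)
```

View pics/z.png

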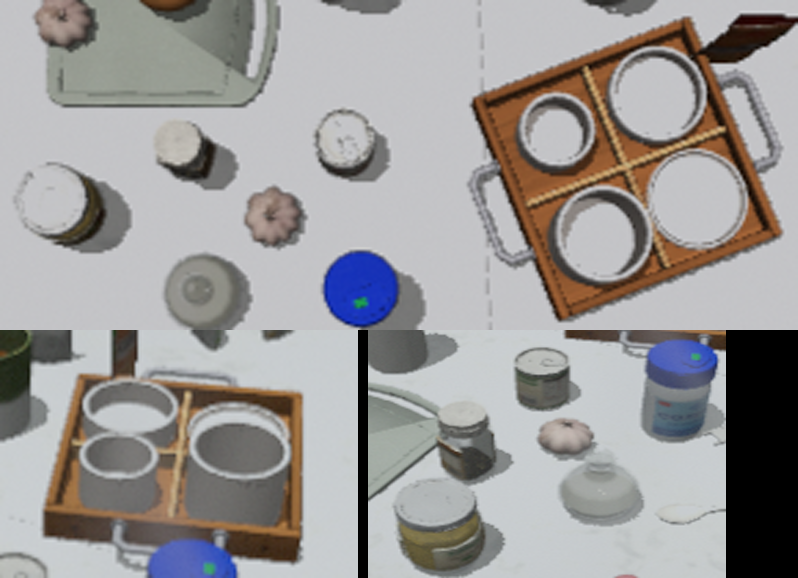

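Holders are identified: narrow at upper left, low at upper right, deep at lower left, saucer at lower right. Next I measure positions with circle detection at known heights.

```bash
cat > h.py <<'E'
import numpy as np,cv2
from scipy.spatial.transform import Rotation as R
def cam(r,n):
    c=r.camera_params(n);q=c["orientation"];return c,R.from_quat([*q[1:],q[0]]).as_matrix()
def ray(r,n,u,v):
    c,M=cam(r,n);return c["eye"],M@np.array([(u-c["cx"])/c["fx"],-(v-c["cy"])/c["fy"],-1])
def on(r,n,u,v,z):
    e,d=ray(r,n,u,v);return e+d*(z-e[2])/d[2]
def proj(r,n,p):
    c,M=cam(r,n);q=M.T@(np.array(p,float)-c["eye"]);return np.array([c["cx"]+c["fx"]*q[0]/-q[2],c["cy"]+c["fy"]*q[1]/q[2]])
def circ(img,u,v,rad,k=8,win=4):
    # Hough circle near a click, at known radius (pixels)
    m=int(rad*1.4+win+3);u0,v0=int(u)-m,int(v)-m
    g=cv2.cvtColor(img[v0:v0+2*m,u0:u0+2*m],cv2.COLOR_BGR2GRAY)
    g=cv2.GaussianBlur(cv2.resize(g,None,fx=k,fy=k,interpolation=cv2.INTER_CUBIC),(0,0),k/2)
    c=cv2.HoughCircles(g,cv2.HOUGH_GRADIENT,1.5,3*k,param1=40,param2=8,minRadius=int(k*rad*.94),maxRadius=int(k*rad*1.06))
    if c is None:return None
    c=c[0];x=(c[:,0]+.5)/k-.5+u0;y=(c[:,1]+.5)/k-.5+v0
    for i in range(len(c)):
        if np.hypot(x[i]-u,y[i]-v)<win:return x[i],y[i],c[i,2]/k
def goto(s,x,y,z,yaw):
    """tool-axis shift/turn from state to world pose; yaw = direction of tool x"""
    q=s["ee_rot"];M=R.from_quat([*q[1:],q[0]]).as_matrix();d=M.T@(np.array([x,y,z])-s["ee_pos"])
    p=np.arctan2(M[1,0],M[0,0]);t=(p-yaw+np.pi/2)%np.pi-np.pi/2
    return np.round(d,1),round(t,3),round(p,3)
E
python3 - <<'E'
from plant import r
from h import *
im=cv2.imread("pics/top0.png")
Z=lambda x,y:(x/2.75+140,y/2.75+165)
T={"narrow":(556,132,58,36),"low":(656,96,40,47),"saucer":(698,198,20,48),"deep":(602,234,78,45),
"salt":(361,288,132,33.5),"mustard":(55,198,102,33),"spice":(178,143,109,22),"cruet":(200,289,107,12),"belly":(203,291,45,37.5),"tin":(345,141,72,28.5)}
P={}
for n,(x,y,z,R0) in T.items():
    u,v=Z(x,y);rad=500.4*R0/(1344.7-z);c=circ(im,u,v,rad)
    P[n]=on(r,"top",*(c[:2] if c else (u,v)),z)
    print(n,np.round([u,v,rad],1),c and np.round(c,1),on(r,"top",u,v,z).round(0)[:2],P[n].round(1)[:2],"side px",proj(r,"side",P[n]).round(1))
A=np.array([P[n][:2] for n in("narrow","low","saucer","deep")]);c=A.mean(0)
# square fit
B=(A-c)@[1,1j];B=B/np.array([1,-1j,-1,1j]);a=np.angle(B.mean())
F=76.37*np.exp(1j*a)*np.array([1,-1j,-1,1j])
print("r",abs(B.mean()),"centre",c,"fit",np.c_[F.real,F.imag]+c)
E
```

```text
narrow [342.2 213.   14. ] [342.5 211.2  13.7] [ 603. -117.] [ 607.6 -118. ] side px [312.3 169.9]
low [378.5 199.9  18. ] [379.4 197.2  18.3] [ 639. -218.] [ 646.7 -220.3] side px [316.1 151.5]
saucer [393.8 237.   18.1] [392.7 237.3  18.8] [ 542. -258.] [ 541.3 -254.6] side px [356.2 162.1]
deep [358.9 250.1  17.8] [359.5 249.2  17.6] [ 504. -153.] [ 505.8 -154.5] side px [356.4 167.6]
salt [271.3 269.7  13.8] [270.9 269.5  13.9] [455.  70.] [455.7  70.8] side px [339.2 210.9]
mustard [160.  237.   13.3] [157.9 237.   12.7] [543. 346.] [543.  351.6] side px [224.9 301.4]
spice [204.7 217.    8.9] [204.  216.    8.4] [590. 234.] [592.8 236. ] side px [237.7 246.3]
cruet [212.7 270.1   4.9] None [458. 214.] [458.1 214.1] side px [305.1 265.5]
belly [213.8 270.8  14.4] [213.6 270.8  14.1] [459. 219.] [459.5 219.3] side px [302.2 288.4]
tin [265.5 216.3  11.2] [265.  214.8  10.7] [595.  83.] [599.2  84.1] side px [274.8 213.6]
r 76.85990378629832 centre [ 575.3318592 -186.8566485] fit [[ 608.16676226 -117.9056076 ]
 [ 644.2829001  -219.69155156]
 [ 542.49695614 -255.8076894 ]
 [ 506.3808183  -154.02174544]]
```

```bash
cat > ov.py <<'E'
from plant import r
from h import *
O={"narrow":(608,-118,58,36),"low":(644,-219.5,40,47),"saucer":(542.5,-256,20,49),"deep":(506.4,-154,78,45),
"salt":(455.5,70.5,132,33.5),"mustard":(543,348,102,33),"spice":(591.5,235,109,22),"cruet":(458.5,217,107,12),"belly":(458.5,217,40,37.5)}
def draw(n,f,x0,x1,y0,y1,k):
    im=cv2.resize(cv2.imread(f)[y0:y1,x0:x1],None,fx=k,fy=k,interpolation=cv2.INTER_CUBIC)
    for x,y,z,R0 in O.values():
        a=np.linspace(0,6.28,40)
        p=[(proj(r,n,(x+R0*np.cos(t),y+R0*np.sin(t),z))-(x0,y0)+.5)*k-.5 for t in a]
        cv2.polylines(im,[np.array(p).round().astype(int)],True,(0,0,255) ,1)
    return im
a=draw("top","pics/top0.png",140,430,175,290,2.75);b=draw("side","pics/side0.png",200,400,135,345,1.95)
b=draw("side","pics/side0.png",200,400,135,345,1.3)
b=draw("side","pics/side0.png",200,400,200,340,2); b2=draw("side","pics/side0.png",280,390,135,215,3)
H=a.shape[0]+280;c=np.zeros((H,800,3),np.uint8);c[:a.shape[0],:a.shape[1]]=a
c[a.shape[0]:,:400]=b[:280];c[a.shape[0]:a.shape[0]+240,410:740]=b2
cv2.imwrite("pics/ov.png",c[:600])
E
python3 ov.py
```

```text
(no output)
```

View pics/ov.png

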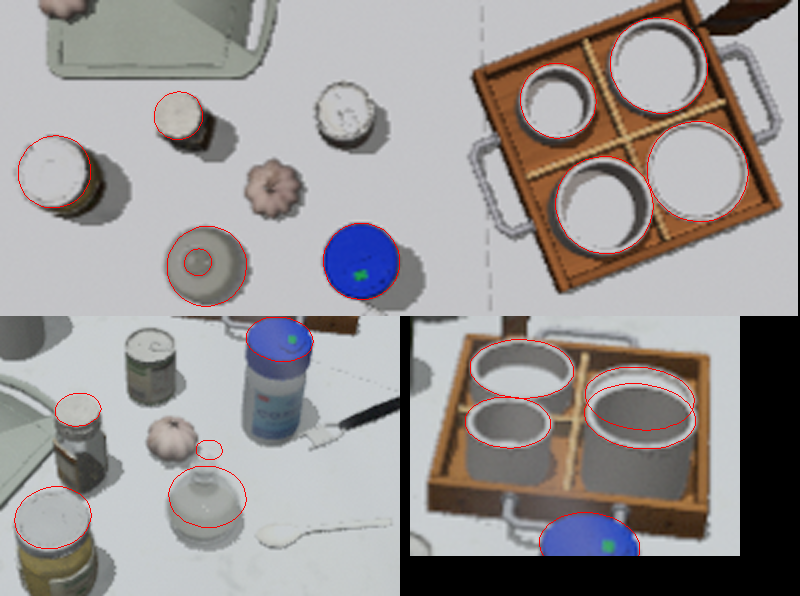

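```bash
python3 - <<'E'
from plant import r
from h import *
s=r.read_state()
for p in[(480,-300,200),(460,217,170)]:print(goto(s,*p,1.126))
E
```

```text
(array([ 342.4, -198.6,   30.7]), np.float64(-0.763), np.float64(0.363))
(array([ 507.1, -689.1,   61.5]), np.float64(-0.763), np.float64(0.363))
```

```bash
python3 -m pendant '[[[60,-35,5],-0.15,0.6],[[115,-65,10],-0.3,0.6],[[170,-100,15],-0.45,0.6],[[230,-133,20],-0.6,0.6],[[285,-165,25],-0.76,0.6],[[342,-199,30],-0.763,0.6],[[362,-255,34],-0.763,0.6],[[380,-310,38],-0.763,0.6],[[400,-370,42],-0.763,0.6],[[420,-425,46],-0.763,0.6],[[440,-480,50],-0.763,0.6],[[460,-535,54],-0.763,0.6],[[480,-590,58],-0.763,0.6],[[495,-640,60],-0.763,0.6],[[502,-670,61],-0.763,0.6],[[507,-689,61],-0.763,0.6],[[507,-689,61],-0.763,0.6],[[507,-689,61],-0.763,0.6]]' 40
cat > g.py <<'E'
import sys
from plant import r
from h import *
s=r.read_state();print(s["t"],s["ee_pos"].round(1),s["contact_force"].round(1),round(s["grip_width"],1),round(s["grasp_force"],1))
for a in sys.argv[1:]:print(a,*goto(s,*map(float,a.split(",")),1.126))
E
python3 g.py 460,217,82 542.5,-256,220
```

```text
t: 2.35
ee_pos: [460.2, 215.2, 170.0]
ee_rot: [0.0, 0.846, 0.533, -0.001]
contact_force: [0.4, -0.1, -0.5]
grip_width: 50.9
grasp_force: 0.0
2.35 [460.2 215.2 170. ] [ 0.4 -0.1 -0.5] 50.9 0.0
460,217,82 [ 1.7 -1.  88. ] -0.001 1.125
542.5,-256,220 [-389.6  277.5  -49.6] -0.001 1.125
```

```bash
python3 -m pendant '[[[2,-1,30],0,0.6],[[2,-1,55],0,0.6],[[2,-1,75],0,0.6],[[2,-1,87],0,0.6],[[2,-1,87],0,0.6]]'; python3 - <<'E'
from plant import r
from h import *
a=r.get_image("side");b=r.get_image("top")
c=np.hstack([cv2.resize(a[180:330,230:380],(390,390)),cv2.resize(b[195:315,150:270],(390,390))])
cv2.imwrite("pics/c1.png",c[:,:,::-1])
E
```

```text
t: 2.98
ee_pos: [459.9, 217.6, 82.7]
ee_rot: [0.0, 0.846, 0.533, -0.001]
contact_force: [0.2, -0.2, 0.2]
grip_width: 51.3
grasp_force: 0.0
```

View pics/c1.png

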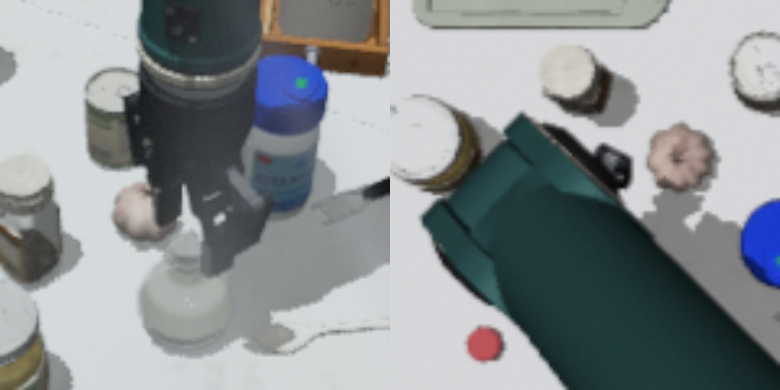

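The cruet neck at (185,245) in the left crop sits between the two fingers, so I close on it.

```bash
python3 -m pendant '[[[0,0,0],0,0.4],[[0,0,0],0,0.3],[[0,0,0],0,0.2],[[0,0,0],0,0.1],[[0,0,0],0,0.1],[[0,0,0],0,0.1],[[0,0,-4],0,0.1],[[0,0,-15],0,0.1]]' 30; python3 g.py 542.5,-256,170
```

```text
t: 4.08
ee_pos: [459.5, 218.1, 98.0]
ee_rot: [-0.0, 0.846, 0.534, -0.001]
contact_force: [-0.6, 0.0, -1.9]
grip_width: 21.7
grasp_force: 29.5
4.075 [459.5 218.1  98. ] [-0.6  0.  -1.9] 21.7 29.5
542.5,-256,170 [-392.2  279.   -71.7] -0.0 1.126
```

```bash
python3 -m pendant '[[[0,0,-20],0,0.1],[[0,0,-50],0,0.1],[[0,0,-85],0,0.1],[[-10,7,-118],0,0.1],[[-30,21,-145],0,0.1],[[-58,41,-155],0,0.1],[[-88,62,-155],0,0.1],[[-120,85,-155],0,0.1],[[-152,108,-155],0,0.1],[[-184,131,-155],0,0.1],[[-216,153,-155],0,0.1],[[-248,176,-155],0,0.1],[[-280,199,-155],0,0.1],[[-312,222,-150],0,0.1],[[-340,242,-140],0,0.1],[[-364,259,-125],0,0.1],[[-380,270,-105],0,0.1],[[-389,276,-85],0,0.1],[[-392,279,-70],0,0.1],[[-392,279,-62],0,0.1]]'; python3 g.py 542.5,-256,96
```

```text
t: 6.58
ee_pos: [542.9, -254.6, 159.2]
ee_rot: [-0.001, 0.846, 0.534, -0.0]
contact_force: [0.6, -0.7, -2.3]
grip_width: 21.3
grasp_force: 29.5
6.575 [ 542.9 -254.6  159.2] [ 0.6 -0.7 -2.3] 21.3 29.5
542.5,-256,96 [-1.5  0.3 63.2] 0.0 1.126
```

```bash
python3 -m pendant '[[[-1,0,15],0,0.1],[[-1,0,30],0,0.1],[[-1,0,42],0,0.1],[[-1,0,50],0,0.1],[[-1,0,56],0,0.1],[[-1,0,59],0,0.1],[[-1,0,60],0,0.1],[[-1,0,60],0,0.1]]'; python3 - <<'E'
from plant import r
from h import *
a=r.get_image("side");b=r.get_image("top")
c=np.hstack([cv2.resize(a[100:220,270:390],(390,390)),cv2.resize(b[160:290,300:430],(390,390))])
cv2.imwrite("pics/c2.png",c[:,:,::-1])
E
```

```text
t: 7.58
ee_pos: [542.9, -256.3, 100.5]
ee_rot: [0.0, 0.846, 0.534, 0.0]
contact_force: [0.6, -1.1, -1.8]
grip_width: 21.3
grasp_force: 29.5
```

View pics/c2.png

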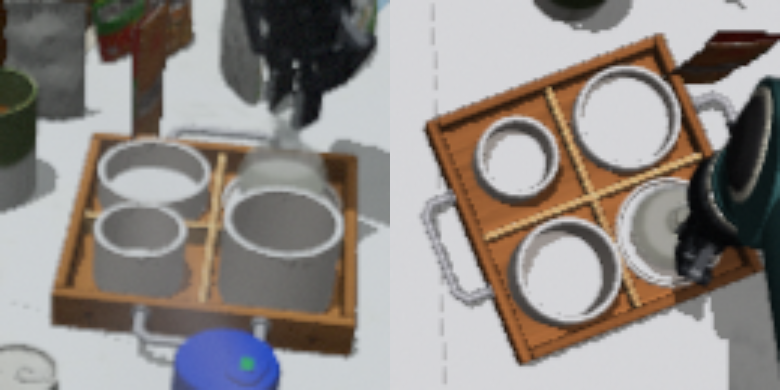

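The cruet is centred in the saucer (top-view crop about (668,232)). I lower it the last few mm.

```bash
python3 -m pendant '[[[0,0,1.5],0,0.1],[[0,0,3],0,0.1],[[0,0,4],0,0.1],[[0,0,5],0,0.1],[[0,0,5],0,0.1]]'
```

```text
t: 8.3
ee_pos: [543.4, -256.3, 97.0]
ee_rot: [0.001, 0.846, 0.534, 0.0]
contact_force: [-4.1, 2.2, 10.4]
grip_width: 21.8
grasp_force: 30.5
```

```bash
python3 -m pendant '[[[0,0,-1],0,0.3],[[0,0,-1],0,0.45],[[0,0,-1],0,0.6],[[0,0,-1],0,0.6],[[0,0,-12],0,0.6],[[0,0,-35],0,0.6],[[0,0,-70],0,0.6],[[0,0,-100],0,0.6]]'; python3 g.py 591.5,236,160
```

```text
t: 9.3
ee_pos: [543.1, -256.3, 197.3]
ee_rot: [0.001, 0.846, 0.534, 0.0]
contact_force: [0.7, -0.6, -0.6]
grip_width: 51.3
grasp_force: 0.0
9.3 [ 543.1 -256.3  197.3] [ 0.7 -0.6 -0.6] 51.3 0.0
591.5,236,160 [ 465.2 -168.3   37.1] -0.0 1.126
```

```bash
python3 -m pendant '[[[40,-14,0],0,0.85],[[90,-33,0],0,0.85],[[145,-53,0],0,0.85],[[200,-73,0],0,0.85],[[255,-93,0],0,0.85],[[310,-113,0],0,0.85],[[365,-133,5],0,0.85],[[415,-151,15],0,0.85],[[450,-163,27],0,0.85],[[464,-168,37],0,0.85],[[464,-168,50],0,0.85],[[464,-168,75],0,0.85],[[464,-168,97],0,0.85],[[464,-168,115],0,0.85],[[464,-168,122],0,0.85],[[464,-168,122],0,0.7],[[464,-168,122],0,0.6],[[464,-168,122],0,0.45],[[464,-168,122],0,0.45],[[464,-168,122],0,0.45]]' 30; python3 g.py 608,-118,150
```

```text
t: 11.8
ee_pos: [591.7, 235.2, 74.5]
ee_rot: [0.0, 0.846, 0.534, 0.001]
contact_force: [0.0, -1.5, 7.1]
grip_width: 43.6
grasp_force: 30.6
11.8 [591.7 235.2  74.5] [ 0.  -1.5  7.1] 43.6 30.6
608,-118,150 [-311.6  166.9  -75.6] -0.0 1.126
```

```bash
python3 -m pendant '[[[0,0,-5],0,0.45],[[0,0,-20],0,0.45],[[0,0,-50],0,0.45],[[-5,3,-85],0,0.45],[[-22,12,-115],0,0.45],[[-45,24,-130],0,0.45],[[-75,40,-135],0,0.45],[[-107,57,-135],0,0.45],[[-139,74,-135],0,0.45],[[-171,91,-135],0,0.45],[[-203,108,-135],0,0.45],[[-235,126,-133],0,0.45],[[-262,140,-125],0,0.45],[[-285,152,-115],0,0.45],[[-300,161,-105],0,0.45],[[-309,166,-95],0,0.45],[[-312,167,-85],0,0.45],[[-312,167,-75],0,0.45],[[-312,167,-70],0,0.45]]'; python3 - <<'E'
from plant import r
from h import *
a=r.get_image("side");b=r.get_image("top")
c=np.hstack([cv2.resize(a[100:220,270:390],(390,390)),cv2.resize(b[160:290,300:430],(390,390))])
cv2.imwrite("pics/c3.png",c[:,:,::-1])
E
python3 g.py 608,-118,88
```

```text
t: 14.18
ee_pos: [607.0, -117.4, 142.4]
ee_rot: [-0.001, 0.845, 0.534, -0.0]
contact_force: [-0.1, 0.8, -2.1]
grip_width: 43.7
grasp_force: 30.9
14.275 [ 607.  -117.7  142.6] [-0.2 -0.5 -1.8] 43.3 30.9
608,-118,88 [ 0.1  1.1 54.6] 0.001 1.127
```

View pics/c3.png

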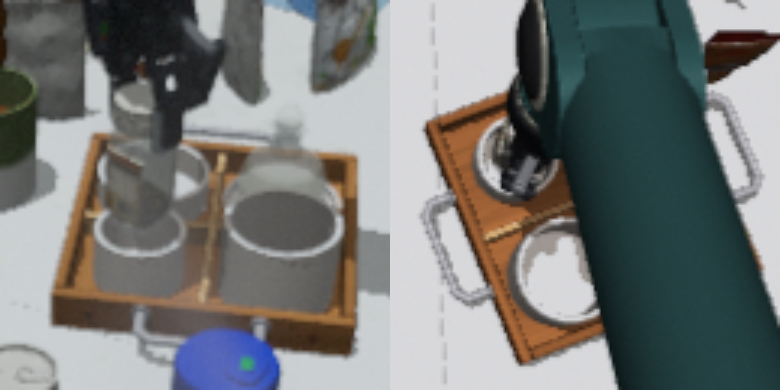

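The spice jar is centred over the narrow pot (side crop (140,225)) and the cruet stands upright. Lowering now.

```bash
python3 -m pendant '[[[0,1,12],0,0.45],[[0,1,25],0,0.45],[[0,1,36],0,0.45],[[0,1,44],0,0.45],[[0,1,49],0,0.45],[[0,1,51.5],0,0.45],[[0,1,53],0,0.45],[[0,1,54],0,0.45],[[0,1,55],0,0.45],[[0,1,55.5],0,0.45]]'
```

```text
t: 15.52
ee_pos: [608.2, -119.1, 87.8]
ee_rot: [0.0, 0.846, 0.534, 0.0]
contact_force: [-0.7, -0.0, -0.7]
grip_width: 43.6
grasp_force: 30.9
```

```bash
python3 -m pendant '[[[0,0,0.7],0,0.45],[[0,0,1.4],0,0.45],[[0,0,1.8],0,0.45],[[0,0,1.8],0,0.45]]'
```

```text
t: 16.02
ee_pos: [608.4, -119.1, 87.6]
ee_rot: [0.0, 0.846, 0.534, 0.0]
contact_force: [-3.5, 0.2, 8.6]
grip_width: 43.8
grasp_force: 31.9
```

```bash
python3 -m pendant '[[[0,0,0],0,0.55],[[0,0,-1],0,0.65],[[0,0,-2],0,0.75],[[0,0,-3],0,0.75],[[0,0,-15],0,0.75],[[0,0,-40],0,0.75],[[0,0,-75],0,1],[[0,0,-100],0,1]]'; python3 g.py 543,347,150 543,347,67
```

```text
t: 17.02
ee_pos: [608.9, -119.0, 188.5]
ee_rot: [0.001, 0.846, 0.534, 0.001]
contact_force: [0.9, -0.5, -0.7]
grip_width: 85.3
grasp_force: 0.0
17.025 [ 608.9 -119.   188.5] [ 0.9 -0.5 -0.7] 85.3 0.0
543,347,150 [ 392.3 -260.2   38.2] -0.0 1.126
543,347,67 [ 392.2 -260.4  121.2] -0.0 1.126
```

```bash
python3 -m pendant '[[[30,-20,0],0,1],[[75,-50,0],0,1],[[120,-80,0],0,1],[[170,-113,0],0,1],[[220,-146,0],0,1],[[270,-179,5],0,1],[[320,-212,15],0,1],[[360,-239,30],0,1],[[385,-256,42],0,1],[[392,-260,50],0,1],[[392,-260,60],0,1],[[392,-260,68],0,1],[[392,-260,68],0,1]]' 40; python3 - <<'E'
from plant import r
from h import *
a=r.get_image("side");b=r.get_image("top")
c=np.hstack([cv2.resize(a[220:350,170:300],(390,390)),cv2.resize(a[100:220,270:390],(390,390))])
cv2.imwrite("pics/c4.png",c[:,:,::-1])
E
python3 g.py 543,347,67
```

```text
t: 18.65
ee_pos: [542.7, 344.7, 117.3]
ee_rot: [0.0, 0.846, 0.533, -0.001]
contact_force: [-0.6, -0.5, 0.1]
grip_width: 85.3
grasp_force: 0.0
18.75 [542.9 345.8 118.2] [-0.2  0.   0.2] 85.1 0.0
543,347,67 [ 1.1 -0.4 51.2] -0.002 1.124
```

View pics/c4.png

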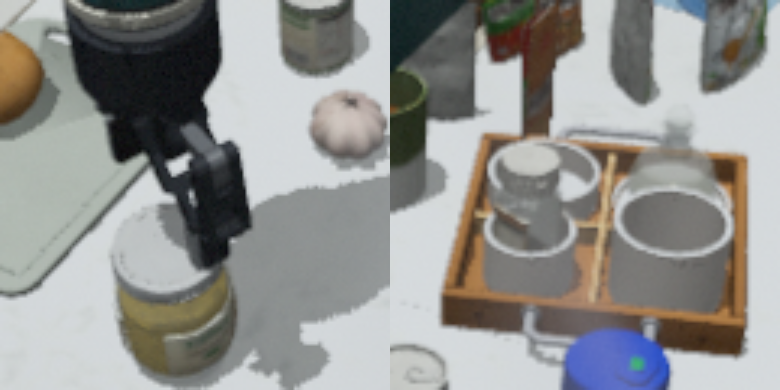

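The spice jar and cruet stand upright in their holders, and the gripper is over the mustard lid (165,250). I descend in two parts so I can watch the force.

```bash
python3 -m pendant '[[[1,0,10],0,1],[[1,0,20],0,1],[[1,0,27],0,1],[[1,0,33],0,1]]'; python3 -m pendant '[[[0,0,8],0,1],[[0,0,15],0,1],[[0,0,18],0,1],[[0,0,18],0,0.9],[[0,0,18],0,0.8],[[0,0,18],0,0.7],[[0,0,18],0,0.7],[[0,0,18],0,0.7]]' 45;python3 g.py 644,-219.5,150
```

```text
t: 19.25
ee_pos: [542.5, 347.6, 84.2]
ee_rot: [-0.0, 0.846, 0.534, -0.0]
contact_force: [1.3, 0.1, 1.5]
grip_width: 85.5
grasp_force: 0.0
t: 20.25
ee_pos: [542.5, 348.3, 67.7]
ee_rot: [-0.0, 0.846, 0.534, 0.0]
contact_force: [-3.9, 0.2, 5.3]
grip_width: 64.5
grasp_force: 49.9
20.25 [542.5 348.3  67.7] [-3.9  0.2  5.3] 64.5 49.9
644,-219.5,150 [-468.8  335.9  -82.7] 0.0 1.126
```

```bash
python3 -m pendant '[[[0,0,-5],0,0.7],[[0,0,-18],0,0.7],[[0,0,-45],0,0.7],[[0,0,-80],0,0.7],[[-8,6,-115],0,0.7],[[-25,18,-142],0,0.7],[[-50,36,-155],0,0.7],[[-80,57,-160],0,0.7],[[-112,80,-160],0,0.7],[[-144,103,-160],0,0.7],[[-176,126,-160],0,0.7],[[-208,149,-160],0,0.7],[[-240,172,-160],0,0.7],[[-272,195,-160],0,0.7],[[-304,218,-160],0,0.7],[[-336,241,-160],0,0.7],[[-366,262,-160],0,0.7],[[-394,282,-160],0,0.7],[[-420,301,-160],0,0.7],[[-442,317,-160],0,0.7]]'; python3 g.py 644,-219.5,150
```

```text
t: 22.75
ee_pos: [638.3, -189.8, 227.2]
ee_rot: [0.0, 0.846, 0.533, -0.0]
contact_force: [-0.2, -0.4, -4.0]
grip_width: 64.8
grasp_force: 51.0
22.75 [ 638.3 -189.8  227.2] [-0.2 -0.4 -4. ] 64.8 51.0
644,-219.5,150 [-24.3  18.   77.2] -0.002 1.124
```

```bash
python3 -m pendant '[[[-14,10,5],0,0.7],[[-22,16,15],0,0.7],[[-24,18,35],0,0.7],[[-24,18,58],0,0.7],[[-24,18,80],0,0.7],[[-24,18,95],0,0.7],[[-24,18,105],0,0.7],[[-24,18,108],0,0.7],[[-24,18,108],0,0.7]]';python3 - <<'E'
from plant import r
from h import *
a=r.get_image("side");b=r.get_image("top")
c=np.hstack([cv2.resize(a[100:220,270:390],(390,390)),cv2.resize(b[160:290,300:430],(390,390))])
cv2.imwrite("pics/c5.png",c[:,:,::-1])
E
python3 g.py 644,-219.5,81
```

```text
t: 23.88
ee_pos: [644.8, -217.2, 119.3]
ee_rot: [0.0, 0.846, 0.534, 0.0]
contact_force: [-0.2, 0.7, -3.8]
grip_width: 64.7
grasp_force: 51.0
23.975 [ 645.  -217.4  119.8] [ 0.5  0.5 -3.7] 65.2 51.0
644,-219.5,81 [-2.3 -0.  38.8] -0.0 1.126
```

View pics/c5.png

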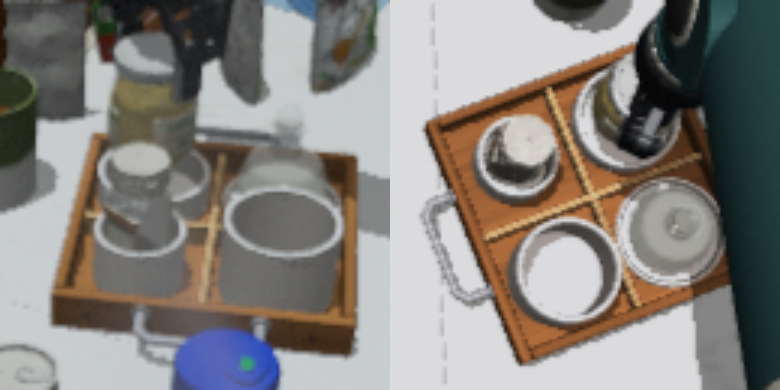

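The mustard jar is centred on the low pot (side crop, jar x about 152 against pot x about 153). The cruet and spice jar stand well. Lowering.

```bash
python3 -m pendant '[[[-2,0,6],0,0.7],[[-2,0,13],0,0.7],[[-2,0,20],0,0.7],[[-2,0,27],0,0.7],[[-2,0,32],0,0.7],[[-2,0,35],0,0.7],[[-2,0,37],0,0.7],[[-2,0,38],0,0.7],[[-2,0,38.5],0,0.7]]'
```

```text
t: 25.1
ee_pos: [643.7, -219.1, 80.8]
ee_rot: [0.0, 0.846, 0.534, 0.0]
contact_force: [-0.9, 1.4, 0.0]
grip_width: 64.9
grasp_force: 51.0
```

```bash
python3 -m pendant '[[[0,0,0.6],0,0.7],[[0,0,1],0,0.7],[[0,0,1],0,0.7]]' && python3 -m pendant '[[[0,0,0],0,0.8],[[0,0,-1],0,0.9],[[0,0,-2],0,1],[[0,0,-3],0,1],[[0,0,-12],0,1],[[0,0,-35],0,1],[[0,0,-70],0,1],[[0,0,-100],0,1]]'; python3 g.py 455.5,70.5,180 455.5,70.5,89
```

```text
t: 25.48
ee_pos: [643.8, -219.0, 80.7]
ee_rot: [0.0, 0.846, 0.534, 0.0]
contact_force: [-3.4, 1.3, 5.2]
grip_width: 64.5
grasp_force: 51.8
t: 26.48
ee_pos: [644.0, -219.1, 181.5]
ee_rot: [0.0, 0.846, 0.534, 0.0]
contact_force: [-0.4, 0.3, -0.0]
grip_width: 85.4
grasp_force: 0.0
26.475 [ 644.  -219.1  181.5] [-0.4  0.3 -0. ] 85.4 0.0
455.5,70.5,180 [ 180.2 -294.8    1.1] -0.0 1.126
455.5,70.5,89 [ 180.2 -294.9   92.1] -0.0 1.126
```

```bash
python3 -m pendant '[[[20,-33,-5],0,1],[[45,-74,-5],0,1],[[70,-115,-5],0,1],[[97,-159,-5],0,1],[[124,-203,-5],0,1],[[150,-245,-3],0,1],[[170,-278,0],0,1],[[180,-295,5],0,1],[[180,-295,15],0,1],[[180,-295,30],0,1],[[180,-295,35],0,1],[[180,-295,35],0,1]]'; python3 - <<'E'
from plant import r
from h import *
a=r.get_image("side")
c=np.hstack([cv2.resize(a[150:280,260:390],(390,390)),cv2.resize(a[90:220,270:400],(390,390))])
cv2.imwrite("pics/c6.png",c[:,:,::-1])
E
python3 g.py 455.5,70.5,89
```

```text
t: 27.98
ee_pos: [454.8, 69.8, 143.7]
ee_rot: [-0.0, 0.846, 0.533, -0.001]
contact_force: [-0.7, 0.4, 1.3]
grip_width: 85.5
grasp_force: 0.0
28.025 [455.   70.  144.1] [ 0.  -0.  -0.8] 85.7 0.0
455.5,70.5,89 [ 0.7  0.3 55.1] -0.001 1.125
```

View pics/c6.png

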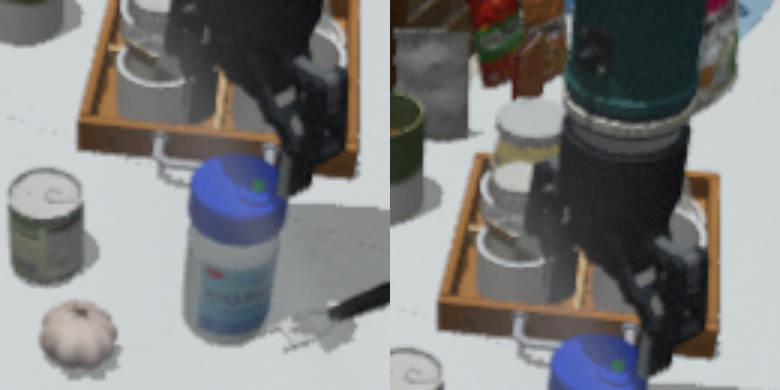

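The mustard stands upright in the low pot. The gripper is over the salt cap (240,195), so I descend with a force check.

```bash
python3 -m pendant '[[[1,0,8],0,1],[[1,0,15],0,1],[[1,0,22],0,1],[[1,0,28],0,1]]'; python3 -m pendant '[[[0,0,10],0,1],[[0,0,20],0,1],[[0,0,25],0,1],[[0,0,27],0,1],[[0,0,27],0,0.9],[[0,0,27],0,0.8],[[0,0,27],0,0.72],[[0,0,27],0,0.72],[[0,0,27],0,0.72]]' 45;python3 g.py 506.4,-154,180
```

```text
t: 28.52
ee_pos: [455.1, 71.3, 115.9]
ee_rot: [-0.0, 0.846, 0.534, -0.0]
contact_force: [1.0, -0.4, -0.6]
grip_width: 85.1
grasp_force: 0.0
t: 29.65
ee_pos: [455.8, 71.5, 90.1]
ee_rot: [0.0, 0.846, 0.534, 0.001]
contact_force: [-0.1, -0.5, 5.6]
grip_width: 66.3
grasp_force: 49.7
29.65 [455.8  71.5  90.1] [-0.1 -0.5  5.6] 66.3 49.7
506.4,-154,180 [-181.7  142.8  -89.8] -0.0 1.126
```

```bash
python3 -m pendant '[[[0,0,-5],0,0.72],[[0,0,-18],0,0.72],[[0,0,-45],0,0.72],[[-3,2,-75],0,0.72],[[-14,11,-98],0,0.72],[[-32,25,-108],0,0.72],[[-55,43,-110],0,0.72],[[-80,63,-110],0,0.72],[[-105,83,-110],0,0.72],[[-130,102,-110],0,0.72],[[-152,119,-110],0,0.72],[[-168,132,-110],0,0.72],[[-178,140,-107],0,0.72],[[-182,143,-102],0,0.72],[[-182,143,-96],0,0.72],[[-182,143,-93],0,0.72],[[-182,143,-93],0,0.72]]';python3 - <<'E'
from plant import r
from h import *
a=r.get_image("side");b=r.get_image("top")
c=np.hstack([cv2.resize(a[90:220,260:390],(390,390)),cv2.resize(b[160:290,300:430],(390,390))])
cv2.imwrite("pics/c7.png",c[:,:,::-1])
E
python3 g.py 506.4,-154,103
```

```text
t: 31.78
ee_pos: [505.8, -153.7, 182.1]
ee_rot: [-0.0, 0.845, 0.534, -0.0]
contact_force: [-0.2, -0.0, -2.7]
grip_width: 65.9
grasp_force: 51.2
31.875 [ 506.1 -154.   182.6] [ 0.2  0.4 -3.3] 65.9 51.2
506.4,-154,103 [ 0.2  0.3 79.6] 0.0 1.126
```

View pics/c7.png

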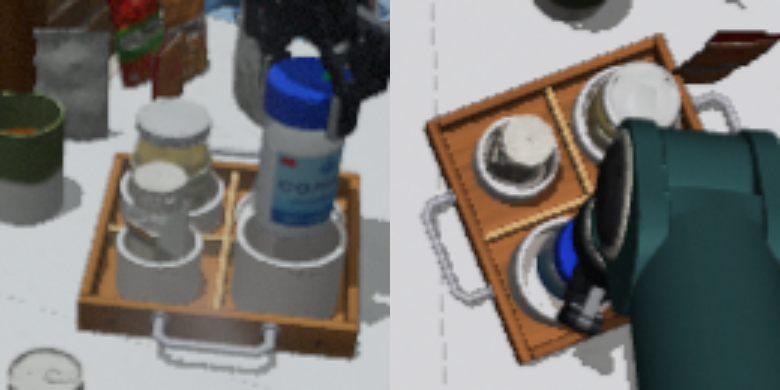

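The salt is over the deep pot, within about 3 mm, with the underside just above the rim. Lowering.

```bash
python3 -m pendant '[[[0,0,6],0,0.72],[[0,0,13],0,0.72],[[0,0,21],0,0.72],[[0,0,30],0,0.72],[[0,0,40],0,0.72],[[0,0,50],0,0.72],[[0,0,60],0,0.72],[[0,0,68],0,0.72],[[0,0,73],0,0.72],[[0,0,76],0,0.72],[[0,0,77.5],0,0.72],[[0,0,78],0,0.72],[[0,0,78],0,0.72]]'
```

```text
t: 33.5
ee_pos: [506.1, -154.6, 104.6]
ee_rot: [0.0, 0.846, 0.534, 0.0]
contact_force: [-0.7, -0.1, -2.7]
grip_width: 65.8
grasp_force: 51.2
```

```bash
python3 -m pendant '[[[0,0,0.7],0,0.72],[[0,0,1.4],0,0.72],[[0,0,2],0,0.72],[[0,0,2.3],0,0.72],[[0,0,2.3],0,0.72]]'
```

```text
t: 34.12
ee_pos: [506.2, -154.4, 103.1]
ee_rot: [0.0, 0.846, 0.534, 0.0]
contact_force: [-2.2, 1.1, 6.6]
grip_width: 66.1
grasp_force: 52.1
```

Contact at the expected height, so I release, lift and withdraw to look.

```bash
python3 -m pendant '[[[0,0,0],0,0.8],[[0,0,-1],0,0.9],[[0,0,-2],0,1],[[0,0,-3],0,1],[[0,0,-12],0,1],[[0,0,-35],0,1],[[0,0,-70],0,1],[[0,0,-110],0,1],[[20,-30,-130],0,1],[[50,-60,-130],0,1],[[100,-60,-130],0,1],[[150,-60,-130],0,1],[[200,-60,-130],0,1],[[240,-60,-130],0,1],[[240,-60,-130],0,1],[[240,-60,-130],0,1]]';python3 - <<'E'
from plant import r
from h import *
a=r.get_image("side");b=r.get_image("top")
cv2.imwrite("pics/top1.png",b[:,:,::-1])
c=np.hstack([cv2.resize(a[90:220,260:390],(390,390)),cv2.resize(b[160:290,300:430],(390,390))])
cv2.imwrite("pics/c8.png",c[:,:,::-1])
for n,u,v,z,R0,t in[("salt",358,247,145,33.5,(506.4,-154)),("mustard",382,193,115,33,(644,-219.5)),("spice",343,208,122,22,(608,-118))]:
    u,v=proj(r,"top",(*t,z));c=circ(b[:,:,::-1].copy(),u,v,500.4*R0/(1344.7-z));print(n,c and (on(r,"top",*c[:2],z)[:2]-t).round(1))
E
```

```text
t: 36.12
ee_pos: [554.8, 87.1, 232.2]
ee_rot: [0.0, 0.846, 0.533, -0.0]
contact_force: [-0.7, -0.1, -0.4]
grip_width: 85.6
grasp_force: 0.0
salt [-1.6  0.8]
mustard [1.3 4.2]
spice [1.1 0.5]
```

View pics/c8.png

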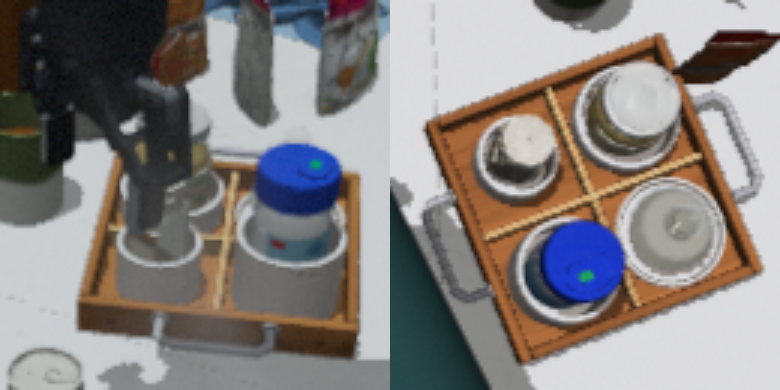

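All four stand upright in their holders, with measured offsets under 5 mm for salt, mustard and spice. Handing in.

```bash
python3 -c "
from plant import r
print(r.close_job())"
```

```text
the job is handed in; nothing more can be done
None
```

I handed the job in at about 36 s: salt, mustard, spice and cruet stand upright in their holders, and the arm never went near the tin or the tall jar; the judge's verdict was not shown.

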